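# Brush out a dust cup and hold the air blow-off lever in the green

## Robot

A 6-joint arm with a two-finger parallel gripper is mounted at the origin on the work surface. World frame = base frame: x ahead of the robot, y to its left, z up, the work surface at z = 0. Lengths are in mm, angles in rad, forces in N, time in s.
With the tool pointing down it reaches from about 350 to 850 mm from the base axis. Payload 8.1 kg.
Tool frame: the origin (TCP) lies at the very end of the fingers, on their centre line; the grasp point (between the pads) lies 19 mm behind it (robot.grip_depth is the distance from the TCP to the grasp point, in mm); z points along the fingers, y is the line along which they close (so a half turn about z gives the same grasp; the last joint's range is limited). The gripper opens to 93 mm and grips with 3 to 60 N. Pads are 15 mm wide; open, the fingers measure 128 mm over their backs; the gripper's body (75 mm by 188 mm) begins 65 mm behind the grasp point.
Start: joints at [1.164, 0.13, 1.488, -0, 1.523, -0.085], TCP at [189.743, 569.212, 218.635] pointing down, gripper open.
Joint ranges: [-2.96, 2.96], [-0.89, 2.26], [0.02, 2.5], [-1.34, 4.48], [0, 2.73], [-2.66, 2.66]. Speed limits (rad/s): [2.39, 2.39, 2.79, 3.14, 3.14, 3.14].

## Interface

Orientations are given as [roll, pitch, yaw] about the fixed x, y, z axes, in that order (R = Rz(yaw) Ry(pitch) Rx(roll)).
In Python, from cell import robot gives the robot as it stands.
- The arm moves only by the tool servo_tool, never from a script. Its argument "series" is a list of rows, each an object with "dp": the shift along the tool's x, y, z in cm, a list of three; "twist": the turn about the tool's z in rad; "fingers": the opening, from 0 (shut) to 1 (fully open). In form: [{"dp": [x, y, z], "twist": twist, "fingers": fingers}, ...]. A call has 1 to 8 rows; each row shifts and turns the commanded pose from where the row before left it, along the tool's axes as they then stand; what a row does not reach is not made up. A row lasts 1/12 s, in which the tool goes at most 41.7 mm and 7.16 degrees, less where a joint would pass 70% of its speed; a pose out of reach is approached as far as the arm can. A call with a gripper value outside its range is refused whole. The fingers move at their own pace and stop on an object; "grip_force" is the grip in N (left out, the last holds). Time passes only in rows, so rows that do not move let the fingers close. It gives the time, the measured TCP pose, the force, the opening and the grip force at its end, in the units of the state.
- robot.observe(): the state, without advancing time (a new reading comes with each control period).
- robot.read_camera(name): name is "side" or "top"; returns a dict with "image" (384x512x3 uint8, red, green, blue), "fx", "fy", "cx", "cy" (pixels), "extrinsics" (4x4, takes a point from world to camera coordinates). Camera axes: x right, y up, looking along -z (the intrinsics and any distortion apply to the point x, -y, -z); pixel columns grow to the right and rows downward; lengths in mm; the calibration is good to about 2 mm. A picture is of the moment at which its call begins. There is no depth.
- robot.hand_in(): hands the job in; it is judged then, once.
The state is a dict: "time": time; "joint_positions": joint angles; "joint_vel": joint speeds; "effort": joint torques, N m; "eef_pos": TCP position; "orientation": TCP orientation; "wrist_force": force on the tool from outside, world axes, zero at the start; "torque": the same for the moment, N m; "gripper_width": finger opening in mm; "grasp_force": force on a finger pad.
Only numpy, scipy, OpenCV 4.12 (cv2) and the standard library are available. Lean on these libraries where they do the work, as an engineer would, in place of code of your own. Each camera call takes 0.05 s, during which the arm holds its last target. There are 200 camera calls.

## Task

Take the yellow-handled brush out of its wooden stand and scrub the blue dust cup with it: push the bristles down to the cup's bottom, pull them up until their tip is level with the rim, go down to the bottom once more, then put the brush back upright in its stand, fully down on its collar, and let it go. Then press the orange pad of the spring-loaded blow-off lever down with the fingertips until the lever's pointer stands in the middle of the green band (the lever lies level there), never into the red, keep it there for at least two seconds, and finish while still holding it pressed, because it springs back when let go. Leave the other things on the bench where they are.

Things in the scene. Friction and masses are not known exactly. Their poses are not given: they have to be found in the camera images.
- brush: Round brush, 205 mm long, 85 to 170 g, upright, bristles down, in the stand. Origin: bristle end (tip); z up along the handle. From the tip up: pale/dark bristle head 29 mm diameter (rigid core 26), 0 to 65 mm; steel neck 10 mm; black collar disc 52 mm diameter, 92 to 98 mm; yellow round handle 20 mm diameter, 98 to 205 mm: grasp it from above, 160 mm above the tip.
- brush_tip (a point): The centre of the brush's bristle end (same point as the brush's origin).
- brush_stand: Pale wooden block, 75 x 75 mm, 100 mm high, fixed, with an upright through hole of 39 mm diameter in its centre. Origin: centre of its underside on the bench, z up. The brush's collar rests on the block's top; the tip then hangs 8 mm above the bench. It may stand at the left or right of the bench.
- station: Blow-off station, fixed: dark steel base plate 110 mm (x) by 310 mm (y), 10 mm thick; origin: centre of its underside, z up. Blue cup on a seat at y = -95 mm; grey valve block, lugs to 73 mm high, at y = -40 to 15 mm; lever from its pivot (x = 0, y = 0, 60 mm high) towards +y; scale post at y = 145 mm.
- scale (a point): Middle of the green band of the colour scale, a post 30 x 12 mm and 102 mm high just beyond the lever's end: green from 49 to 71 mm above the bench, white above, red below. The lever's end is the pointer.
- cup_floor (a point): Centre of the inner floor of the blue open dust cup, 22 mm above the bench. The cup is fixed, 70 mm deep inside (rim 92 mm above the bench), inner radius 36 mm at the bottom, 38 mm at the rim, wall 4 mm. With the tip on the floor the brush's collar stays 22 mm above the rim. Axes as the station's.
- lever (a joint): Angle of the blow-off lever, rad. 0 = released, pointing up by 0.25 rad; grows as the pad is pressed; 0.25 = level, middle of the green; 0.16 to 0.34 = pointer in the green; beyond that red; stop at 0.5. A spring returns it: the pad needs about 3.5 N to start, 7 N at 0.25, 10.5 N at the stop.
- lever_pad (a point): Orange pad on the lever, 44 mm across (x) by 38 mm along it (y), 6 mm thick. Origin: centre of its upper face, 100 mm from the pivot; y axis along the lever away from the pivot. Upper face 92 mm above the bench when released, 68 mm when level (25 mm of travel, 1 mm per 0.01 rad), 43 mm at the stop.
- glue_bottle: Yellow glue bottle, 60 mm diameter, 160 mm high, standing; leave alone. Origin: centre of its underside.
- birdhouse: Pale wooden birdhouse, about 140 x 150 mm, 190 mm high; leave alone. Origin: centre of its underside.
- paint_can: Paint can, 100 mm diameter, 120 mm high; leave alone. Origin: centre of its underside.
- tape_measure: Yellow tape measure, 70 x 35 x 65 mm; leave alone. Origin: centre of its underside.
Not all that is in view belongs to the job. Of the things that look like the brush, the smaller one is meant.

How it is judged (in metres and radians):
On the way, in this order (a step that is already met when the one before it is completed fails the run):
1. the bristle tip is down at the bottom of the cup (within 15 mm of its floor) (horizontal distance between brush_tip and cup_floor below 0.032 m and z of brush_tip in the frame of cup_floor between -0.006 and 0.015 m), for 0.05 s.
2. the brush is drawn up over the cup's axis until its tip is near or above the rim (52 to 130 mm above the floor) (horizontal distance between brush_tip and cup_floor below 0.032 m and z of brush_tip in the frame of cup_floor between 0.052 and 0.13 m), for 0.05 s.
3. the bristle tip is down at the bottom of the cup a second time (all of step 1), for 0.05 s.
4. the brush stands in its stand again on its collar, upright, let go (horizontal distance between brush and brush_stand below 0.012 m and z of brush in the frame of brush_stand between 0.003 and 0.013 m and angle between brush's own z axis and vertical below 0.1 rad and contact force between the fingers and brush below 0.1 N), for 0.2 s.
5. the lever's pad is held down by the fingers in the green band (0.15 to 0.35 rad) for 2 s (value of joint lever between 0.15 and 0.35 rad and contact force between the fingers and lever above 2 N), for 2 s.
At the end, for the whole second after the job is handed in: At the end the fingers still press the lever's pad (over 2 N) with the lever steady at 0.15 to 0.35 rad, and the brush stands in its stand, let go and at rest: within 12 mm of the stand's axis, tip 3 to 13 mm above the bench, tilted less than 0.1 rad (all of step 4 and all of step 5 and velocity of joint lever between -0.1 and 0.1 rad/s and linear speed of brush below 0.03 m/s); the arm keeps its last pose, push and grip.
It fails at once if the lever is pressed into the red (beyond 0.38 rad) (value of joint lever above 0.38 rad).
It fails at once if another thing on the bench (glue bottle, birdhouse, paint can, tape measure) is shifted by more than 30 mm (distance of any of glue_bottle, birdhouse, paint_can, tape_measure from where it was at the start of the episode above 0.03 m).
It also fails if it takes over 64 s, if anything falls off the work surface, if the arm or the gripper's body presses on something with over 40 N, if the wrist force passes 120 N, or if a joint passes its speed limit or range.

## Working session

There is one attempt and no reset: what is moved stays moved. The work goes in short steps, Python scripts to look and compute and a tool call to move; the robot and the scene stay as the last step left them, time stands still between calls to the robot, and variables do not carry over. Pictures are saved under pics/ and viewed, at most 10 in all, crops included, and the job is handed in when it is done.

Besides the shell and the picture viewer there is one more tool, called after "Call:" as a command line: name --argument value ..., lists and objects as JSON in quotes. servo_tool: Moves the arm, as the interface text tells. Its arguments: {"type":"object","properties":{"series":{"type":"array","items":{"type":"object","properties":{"dp":{"type":"array","items":{"type":"number"}},"twist":{"type":"number"},"fingers":{"type":"number"}}}},"grip_force":{"type":"number"}},"required":["series"]}

```bash
mkdir -p pics; python3 - <<'E'
from cell import robot
import cv2,pickle
d={}
for n in("side","top"):
    c=robot.read_camera(n);d[n]=c
    cv2.imwrite(f"pics/{n}0.png",c["image"][:,:,::-1])
    print(n,c["fx"],c["fy"],c["cx"],c["cy"],c["extrinsics"],[k for k in c])
pickle.dump(d,open("c0.pkl","wb"))
print(robot.observe())
E
```

```text
side 419.75982371199194 419.75982371199194 253.97268833297656 187.90876155963576 [[ 9.87927483e-01 -1.54914674e-01 -8.55430690e-04 -5.00970111e+02]
 [ 1.12753310e-01  7.15245916e-01  6.89717313e-01 -1.66396110e+02]
 [-1.06235490e-01 -6.81487141e-01  7.24078239e-01 -1.14047145e+03]
 [ 0.00000000e+00  0.00000000e+00  0.00000000e+00  1.00000000e+00]] ['image', 'fx', 'fy', 'cx', 'cy', 'extrinsics']
top 484.4091125781454 484.4091125781454 264.6252374323782 193.6260645358412 [[-1.05633715e-02 -9.99808075e-01  1.64993230e-02  2.82136306e+01]
 [ 9.81017649e-01 -7.16689182e-03  1.93785985e-01 -5.17362283e+02]
 [-1.93630544e-01  1.82331604e-02  9.80905074e-01 -1.37110722e+03]
 [ 0.00000000e+00  0.00000000e+00  0.00000000e+00  1.00000000e+00]] ['image', 'fx', 'fy', 'cx', 'cy', 'extrinsics']
{'time': 0.1, 'joint_positions': array([ 1.16363675e+00,  1.31080004e-01,  1.48917114e+00, -1.27120570e-05,
        1.52302096e+00, -8.54239257e-02]), 'joint_vel': array([ 0.00029361, -0.00012024, -0.00222182,  0.00130774, -0.00184363,
        0.00174031]), 'effort': array([ 1.57632483e-03, -5.61335385e+01, -4.93097484e+01,  7.70475925e-02,
        2.90867529e-02, -1.05502261e-04]), 'eef_pos': array([189.51750589, 568.73228974, 217.69531137]), 'orientation': array([-3.13991825e+00, -1.30640373e-04,  2.81985751e+00]), 'wrist_force': array([-0.03024442,  0.22544998, -0.47223623]), 'torque': array([-0.02977837, -0.03367952,  0.00623528]), 'grasp_force': 0.0, 'gripper_width': 92.62911516429554}
```

View pics/side0.png

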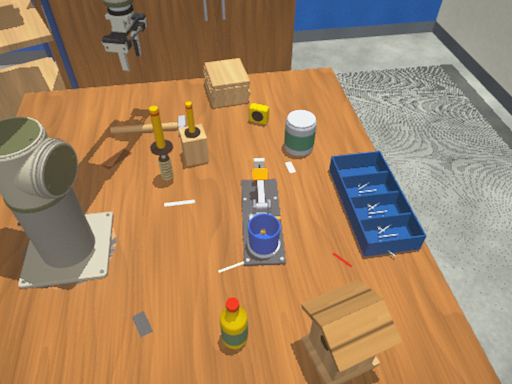

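View pics/top0.png

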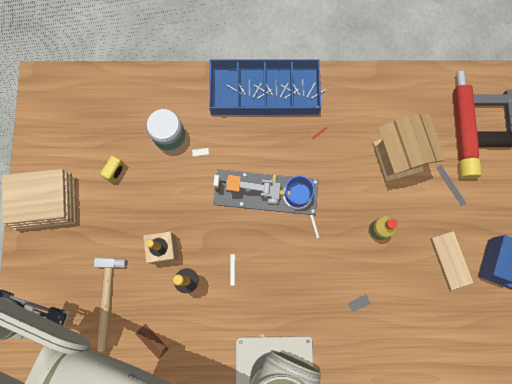

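The side view shows the stand with the smaller brush at about (192,140), the larger free-standing brush at (160,145), the cup at (264,233), the pad at (260,173) and the scale at (259,161). In the top view the stand is at (158,248), the large brush at (185,280), the cup at (300,192) and the pad at (233,184). Next I'll enlarge crops to get accurate points.

```bash
python3 - <<'E'
import pickle,cv2,numpy as np
d=pickle.load(open("c0.pkl","rb"))
def crop(n,x,y,w,h,s):
    i=cv2.resize(d[n]["image"][y:y+h,x:x+w,::-1],None,fx=s,fy=s,interpolation=cv2.INTER_CUBIC)
    for k in range(0,w,10):
        cv2.line(i,(k*s,0),(k*s,6 if k%50 else 14),(0,0,255),1); 
        if k%20==0: cv2.putText(i,str(x+k),(k*s,22),0,.35,(0,0,255),1)
    for k in range(0,h,10):
        cv2.line(i,(0,k*s),(6,k*s),(0,0,255),1)
        if k%20==0: cv2.putText(i,str(y+k),(8,k*s+4),0,.35,(0,0,255),1)
    return i
cv2.imwrite("pics/s1.png",crop("side",140,90,150,100,5)); 
cv2.imwrite("pics/s2.png",crop("side",220,150,80,120,5)); 
cv2.imwrite("pics/t1.png",crop("top",130,160,200,150,4))
E
```

```text
(no output)
```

View pics/s1.png

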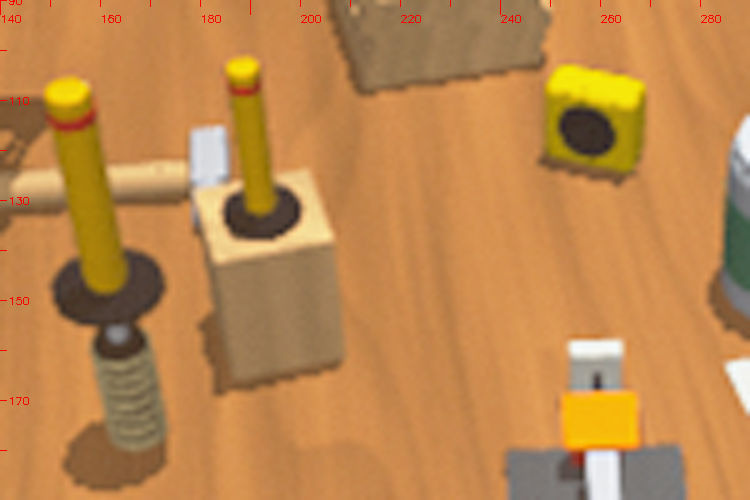

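View pics/s2.png

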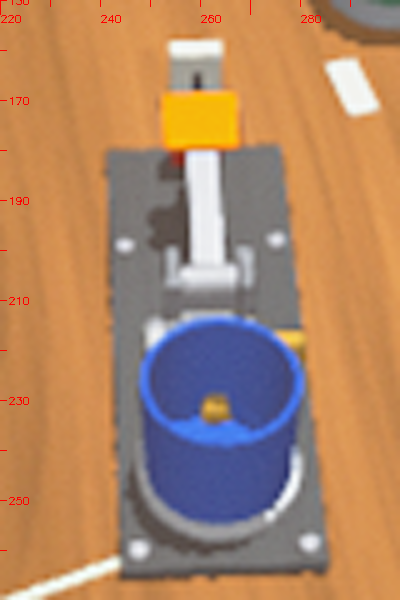

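View pics/t1.png

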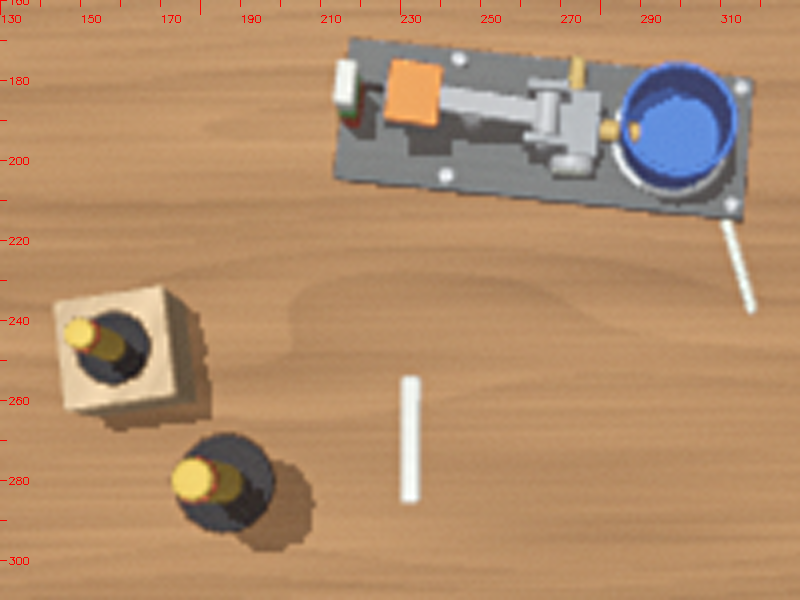

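```bash
cat > g.py <<'E'
import pickle,cv2,numpy as np
from scipy.optimize import least_squares as ls
d=pickle.load(open("c0.pkl","rb"))
def proj(n,p):
    c=d[n];q=c["extrinsics"]@np.append(p,1)
    return np.array([c["fx"]*q[0]/-q[2]+c["cx"],c["fy"]*-q[1]/-q[2]+c["cy"]])
s1=lambda x,y:np.array([140+x/5-.4,90+y/5-.4])
s2=lambda x,y:np.array([220+x/5-.4,150+y/5-.4])
t1=lambda x,y:np.array([130+x/4-.375,160+y/4-.375])
def tri(s,t):
    r=ls(lambda p:np.r_[proj("side",p)-s,proj("top",p)-t],[600,100,50]); return r.x.round(1),r.fun.round(1)
E
python3 - <<'E'
from g import *
for n,s,t in[("brushtop z213",s1(243,66),t1(81,334)),("collar z106",s1(262,209),t1(113,346)),("rim z92",s2(222,379),t1(679,126)),("pad z92",s2(200,120),t1(414,92)),
 ("bigtop",s1(67,92),t1(194,480)),("bigcollar",s1(108,287),t1(225,482)),
 ("st1 z100",s1(190,190),t1(55,303)),("st2",s1(305,168),t1(162,287)),("st3",s1(335,243),t1(178,395)),("st4",s1(217,265),t1(68,410)),
 ("pl1",s2(107,150),t1(334,178)),("pl2 z10",s2(280,147),t1(350,38)),("pl3",s2(327,569),t1(752,82)),("pl4",s2(120,572),t1(741,217))]:
    print(n,*tri(s,t))
P=[[-55,155],[55,155],[55,-155],[-55,-155]]
S=[s2(107,150),s2(280,147),s2(327,566),s2(120,570)];T=[t1(334,178),t1(350,38),t1(752,82),t1(741,217)]
def W(v,x,y,z):
    c,s=np.cos(v[2]),np.sin(v[2]);return np.array([v[0]+c*x-s*y,v[1]+s*x+c*y,z])
f=lambda v:np.concatenate([np.r_[proj("side",W(v,*p,10))-a,proj("top",W(v,*p,10))-b] for p,a,b in zip(P,S,T)]+[proj("side",W(v,0,-95,92))-s2(222,379),proj("top",W(v,0,-95,92))-t1(679,126)])
r=ls(f,[550,0,0],loss="soft_l1");v=r.x;print(v,r.fun.round(1));print("cup",W(v,0,-95,92),"pad level",W(v,0,100,68),"pad rel",W(v,0,95,92))
f=lambda v:np.concatenate([np.r_[proj("side",W(v,*p,100))-a,proj("top",W(v,*p,100))-b] for p,a,b in zip([[-37.5,37.5],[37.5,37.5],[37.5,-37.5],[-37.5,-37.5]],[s1(217,265)*0+s1(190,190),s1(305,168),s1(335,243),s1(217,265)],[t1(68,410)*0+t1(55,303),t1(162,287),t1(178,395),t1(68,410)])])
b=min((ls(f,[450,200,a]) for a in(0,1.57,3.14,-1.57)),key=lambda r:r.cost);print("stand",b.x,b.fun.round(1))
E
```

```text
brushtop z213 [360.  317.7 216.7] [-0.2  0.1 -0.  -0.2]
collar z106 [361.  318.9 108.9] [ 0.2 -0.1  0.   0.2]
rim z92 [519.  -74.6  93.2] [-1.   0.3 -0.1 -1.1]
pad z92 [541.5 113.9  94.3] [ 0. -0.  0.  0.]
bigtop [267.2 236.6 266.1] [-0.1  0.  -0.  -0.1]
bigcollar [267.9 237.9 126.2] [ 0.2 -0.1  0.   0.2]
st1 z100 [358.8 353.8 112. ] [13.2 -3.8  1.5 11.7]
st2 [392.4 275.3 171. ] [ 0.8 -0.2  0.1  0.7]
st3 [361.7 280.8  97.4] [-13.1   3.7  -1.6 -12.1]
st4 [323.4 366.4  27.9] [-0.2  0.1 -0.  -0.2]
pl1 [494.  177.4  13.9] [-0.  0. -0. -0.]
pl2 z10 [602.  166.6  10.6] [ 0.1 -0.   0.   0.2]
pl3 [ 567.5 -139.4    5.7] [-0.1  0.  -0.  -0.1]
pl4 [ 460.9 -127.3   10.6] [ 0.4 -0.1  0.1  0.5]
[ 5.30993698e+02  2.01123802e+01 -1.13571954e-01] [-0.2  0.2 -0.9  0.2  0.4 -0.2 -0.4 -0.2  0.3 -0.1  0.4 -0.6 -0.3  0.6
  0.2  1.2 -0.5  0.4 -0.2 -1.5]
cup [520.22754212 -74.27559515  92.        ] pad level [542.32649398 119.46814365  68.        ] pad rel [541.75985419 114.50035548  92.        ]
stand [360.52605555 320.28855215   5.36476113] [ 16.   -4.7  -4.4   9.    8.6   9.9  -8.9  -3.6 -15.6   6.1   3.   -9.3
  -7.5  -9.    8.2   3.9]
```

```bash
cat >> g.py <<'E'
def dp(target):
    from cell import robot
    o=robot.observe();y=o["orientation"][2];R=np.array([[np.cos(y),np.sin(y),0],[np.sin(y),-np.cos(y),0],[0,0,-1]])
    return (R.T@(np.array(target)-o["eef_pos"])/10).round(2)
E
python3 - <<'E'
from g import *
for s,t in[(s1(190,190),t1(68,410)),(s1(305,168),t1(55,303)),(s1(335,243),t1(162,287)),(s1(217,265),t1(178,395))]: print(*tri(s,t))
E
```

```text
[317.4 348.5 106.5] [ 0.4 -0.1  0.1  0.4]
[390.9 360.3 106.1] [ 0.3 -0.1  0.   0.3]
[402.9 288.1 100.9] [-0.1  0.  -0.  -0.1]
[328.8 274.8 103.7] [-0.3  0.1 -0.  -0.3]
```

Call:
servo_tool --series '[{"dp": [0, 0, -0.5], "twist": -0.12, "fingers": 1}, {"dp": [0, 0, -0.5], "twist": -0.12, "fingers": 1}, {"dp": [0, 0, -0.5], "twist": -0.12, "fingers": 1}, {"dp": [0, 0, -0.5], "twist": -0.12, "fingers": 1}, {"dp": [0, 0, -0.5], "twist": -0.12, "fingers": 1}, {"dp": [0, 0, -0.5], "twist": -0.12, "fingers": 1}, {"dp": [0, 0, -0.5], "twist": -0.12, "fingers": 1}, {"dp": [0, 0, -0.5], "twist": -0.12, "fingers": 1}]' --grip_force 20

```text
time: 0.77
eef_pos: [189.6, 568.9, 258.2]
orientation: [-3.141, -0.001, -2.497]
wrist_force: [-0.1, -0.1, 0.5]
gripper_width: 93.0
grasp_force: 0.0
```

```bash
python3 -c "
from g import *
print(dp([361,319,255]))"
```

```text
[  1.3  -30.28   0.32]
```

Call:
servo_tool --series '[{"dp": [0.16, -3.78, 0], "twist": 0, "fingers": 1}, {"dp": [0.16, -3.78, 0], "twist": 0, "fingers": 1}, {"dp": [0.16, -3.78, 0], "twist": 0, "fingers": 1}, {"dp": [0.16, -3.78, 0], "twist": 0, "fingers": 1}, {"dp": [0.16, -3.78, 0], "twist": 0, "fingers": 1}, {"dp": [0.16, -3.78, 0], "twist": 0, "fingers": 1}, {"dp": [0.16, -3.78, 0], "twist": 0, "fingers": 1}, {"dp": [0.16, -3.78, 0], "twist": 0, "fingers": 1}]'

```text
time: 1.43
eef_pos: [360.0, 317.0, 258.3]
orientation: [3.142, -0.0, -2.503]
wrist_force: [0.7, 0.2, 0.2]
gripper_width: 93.0
grasp_force: 0.0
```

```bash
python3 -c "
from g import *
print(dp([360.5,318.5,149]))"
```

```text
[-0.13  0.09 10.93]
```

Call:
servo_tool --series '[{"dp": [-0.1, 0.1, 1.5], "twist": 0, "fingers": 1}, {"dp": [0, 0, 2], "twist": 0, "fingers": 1}, {"dp": [0, 0, 2], "twist": 0, "fingers": 1}, {"dp": [0, 0, 2], "twist": 0, "fingers": 1}, {"dp": [0, 0, 2], "twist": 0, "fingers": 1}, {"dp": [0, 0, 1.4], "twist": 0, "fingers": 1}, {"dp": [0, 0, 0], "twist": 0, "fingers": 0.5}, {"dp": [0, 0, 0], "twist": 0, "fingers": 0.3}]'

```text
time: 2.1
eef_pos: [359.1, 319.6, 148.8]
orientation: [3.142, -0.002, -2.503]
wrist_force: [0.7, 0.2, 0.5]
gripper_width: 83.8
grasp_force: 0.0
```

Call:
servo_tool --series '[{"dp": [0, 0, 0], "twist": 0, "fingers": 0}, {"dp": [0, 0, 0], "twist": 0, "fingers": 0}, {"dp": [0, 0, 0], "twist": 0, "fingers": 0}, {"dp": [0, 0, 0], "twist": 0, "fingers": 0}, {"dp": [0, 0, 0], "twist": 0, "fingers": 0}, {"dp": [0, 0, 0], "twist": 0, "fingers": 0}, {"dp": [0, 0, 0], "twist": 0, "fingers": 0}]' --grip_force 30

```text
time: 2.68
eef_pos: [359.9, 320.2, 149.8]
orientation: [3.142, 0.0, -2.503]
wrist_force: [0.6, 0.3, -0.5]
gripper_width: 37.6
grasp_force: 0.0
```

```bash
python3 - <<'E'
from cell import robot
import cv2
print({k:v for k,v in robot.observe().items() if k in("eef_pos","orientation","wrist_force","gripper_width","joint_positions")})
a=[cv2.resize(robot.read_camera(n)["image"][y:y+100,x:x+100,::-1],None,fx=4,fy=4,interpolation=2) for n,x,y in(("side",140,80),("top",100,190))]
cv2.imwrite("pics/g.png",cv2.hconcat(a))
E
```

```text
{'joint_positions': array([ 6.20540181e-01, -1.51611266e-01,  1.89497674e+00,  1.15994755e-05,
        1.39798557e+00, -1.58846749e+00]), 'eef_pos': array([359.88131494, 320.1543425 , 149.79754739]), 'orientation': array([ 3.14158550e+00,  2.41770456e-04, -2.50338331e+00]), 'wrist_force': array([ 0.60304331,  0.3473778 , -0.54983475]), 'gripper_width': 37.565717945488956}
```

View pics/g.png

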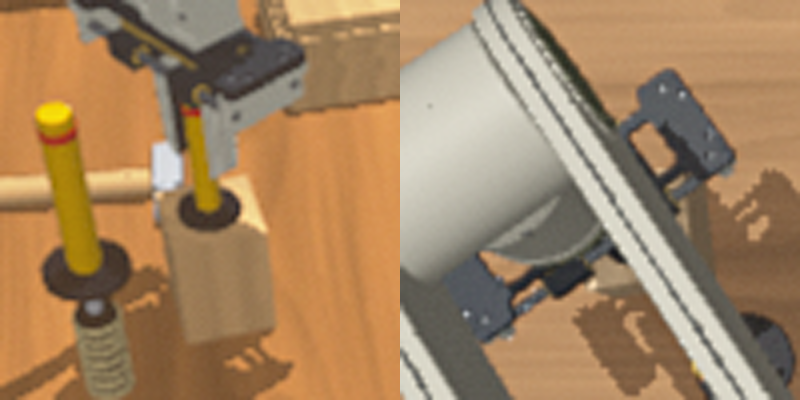

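The fingers straddle the yellow handle of the smaller brush (crop about (190,120) in the side half) and are still closing. The large brush is clear.

Call:
servo_tool --series '[{"dp": [0, 0, 0], "twist": 0, "fingers": 0}, {"dp": [0, 0, 0], "twist": 0, "fingers": 0}, {"dp": [0, 0, 0], "twist": 0, "fingers": 0}, {"dp": [0, 0, 0], "twist": 0, "fingers": 0}, {"dp": [0, 0, 0], "twist": 0, "fingers": 0}, {"dp": [0, 0, 0], "twist": 0, "fingers": 0}]'

```text
time: 3.28
eef_pos: [359.8, 320.1, 149.6]
orientation: [-3.142, -0.0, -2.503]
wrist_force: [0.1, -0.0, -0.5]
gripper_width: 19.9
grasp_force: 30.0
```

Call:
servo_tool --series '[{"dp": [0, 0, -1], "twist": 0, "fingers": 0}, {"dp": [0, 0, -1.5], "twist": 0, "fingers": 0}, {"dp": [0, 0, -2], "twist": 0, "fingers": 0}, {"dp": [0, 0, -2], "twist": 0, "fingers": 0}, {"dp": [0, 0, -2], "twist": 0, "fingers": 0}, {"dp": [0, 0, -2], "twist": 0, "fingers": 0}, {"dp": [0, 0, -2], "twist": 0, "fingers": 0}, {"dp": [0, 0, 0], "twist": 0, "fingers": 0}]'

```text
time: 3.95
eef_pos: [361.3, 321.2, 280.0]
orientation: [-3.142, 0.007, -2.503]
wrist_force: [0.5, 0.4, -0.5]
gripper_width: 19.8
grasp_force: 30.0
```

```bash
python3 - <<'E'
from g import *
from cell import robot
print(robot.observe()["wrist_force"],dp([520,-74.5,275]))
a=[cv2.resize(robot.read_camera(n)["image"][y:y+130,x:x+100,::-1],None,fx=4,fy=4,interpolation=2) for n,x,y in(("side",140,40),("top",100,170))]
cv2.imwrite("pics/l.png",cv2.hconcat(a))
E
```

```text
[ 0.4592098   0.38112223 -0.45452208] [ 10.83 -41.24   0.5 ]
```

View pics/l.png

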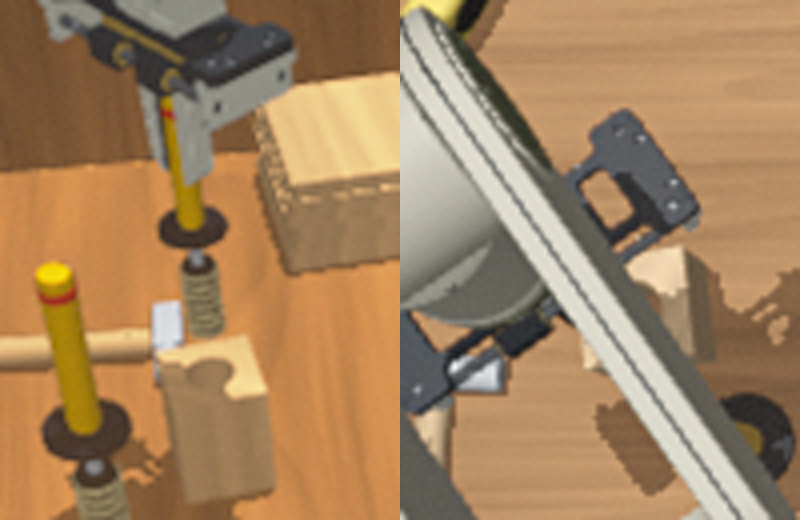

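The brush hangs upright (side crop: tip at about (205,330)), clear of the stand. The stand's hole shows at crop (212,372).

Call:
servo_tool --series '[{"dp": [0.6, -2.4, 0], "twist": 0, "fingers": 0}, {"dp": [0.9, -3.4, 0], "twist": 0, "fingers": 0}, {"dp": [0.9, -3.4, 0], "twist": 0, "fingers": 0}, {"dp": [0.9, -3.4, 0], "twist": 0, "fingers": 0}, {"dp": [0.9, -3.4, 0], "twist": 0, "fingers": 0}, {"dp": [0.9, -3.4, 0], "twist": 0, "fingers": 0}, {"dp": [0.9, -3.4, 0], "twist": 0, "fingers": 0}, {"dp": [0.9, -3.4, 0], "twist": 0, "fingers": 0}]'

```text
time: 4.72
eef_pos: [459.9, 66.9, 272.7]
orientation: [3.14, -0.002, -2.503]
wrist_force: [1.3, 0.2, -1.1]
gripper_width: 19.4
grasp_force: 30.0
```

Call:
servo_tool --series '[{"dp": [0.9, -3.4, 0], "twist": 0, "fingers": 0}, {"dp": [0.9, -3.4, 0], "twist": 0, "fingers": 0}, {"dp": [0.9, -3.4, 0], "twist": 0, "fingers": 0}, {"dp": [0.7, -2.9, 0], "twist": 0, "fingers": 0}, {"dp": [0.5, -1.9, 0], "twist": 0, "fingers": 0}, {"dp": [0, 0, 0], "twist": 0, "fingers": 0}, {"dp": [0, 0, 0], "twist": 0, "fingers": 0}]'

```text
time: 5.3
eef_pos: [517.7, -75.7, 272.5]
orientation: [3.139, -0.002, -2.506]
wrist_force: [-0.6, 1.1, -1.0]
gripper_width: 19.6
grasp_force: 30.0
```

```bash
python3 - <<'E'
from g import *
from cell import robot
print(dp([520,-74.5,168]))
a=[cv2.resize(robot.read_camera(n)["image"][y:y+130,x:x+100,::-1],None,fx=4,fy=4,interpolation=2) for n,x,y in(("side",210,140),("top",250,130))]
cv2.imwrite("pics/c.png",cv2.hconcat(a))
E
```

```text
[-0.26 -0.04 10.45]
```

View pics/c.png

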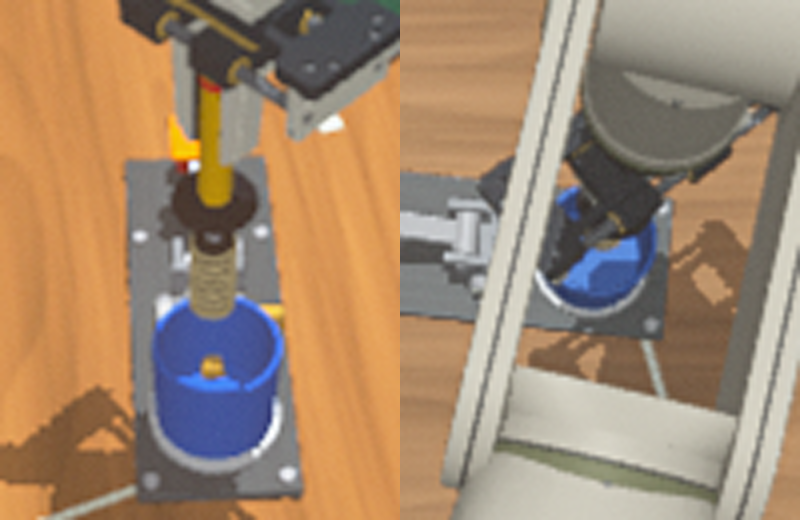

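The side view has the tip over the cup opening (crop (212,305), full image (263,216); the model predicts 263.7), so the brush is centred and I can go down.

Call:
servo_tool --series '[{"dp": [-0.2, 0, 1.8], "twist": 0, "fingers": 0}, {"dp": [0, 0, 1.8], "twist": 0, "fingers": 0}, {"dp": [0, 0, 1.8], "twist": 0, "fingers": 0}, {"dp": [0, 0, 1.8], "twist": 0, "fingers": 0}, {"dp": [0, 0, 1.8], "twist": 0, "fingers": 0}, {"dp": [0, 0, 1.3], "twist": 0, "fingers": 0}, {"dp": [0, 0, 0], "twist": 0, "fingers": 0}, {"dp": [0, 0, 0], "twist": 0, "fingers": 0}]'

```text
time: 6.07
eef_pos: [519.5, -73.1, 171.2]
orientation: [3.14, -0.001, -2.502]
wrist_force: [0.0, -0.8, -0.5]
gripper_width: 19.7
grasp_force: 30.0
```

Call:
servo_tool --series '[{"dp": [0, 0, 0], "twist": 0, "fingers": 0}, {"dp": [0, 0, 0], "twist": 0, "fingers": 0}]'

```text
time: 6.23
eef_pos: [521.1, -73.9, 173.3]
orientation: [-3.14, 0.002, -2.503]
wrist_force: [0.2, 0.1, -1.1]
gripper_width: 19.6
grasp_force: 30.0
```

Call:
servo_tool --series '[{"dp": [0, 0, 0.2], "twist": 0, "fingers": 0}, {"dp": [0, 0, 0.2], "twist": 0, "fingers": 0}, {"dp": [0, 0, 0], "twist": 0, "fingers": 0}, {"dp": [0, 0, 0], "twist": 0, "fingers": 0}, {"dp": [0, 0, 0], "twist": 0, "fingers": 0}]'

```text
time: 6.65
eef_pos: [520.1, -74.0, 167.7]
orientation: [3.142, -0.0, -2.504]
wrist_force: [0.2, -0.0, -1.9]
gripper_width: 20.0
grasp_force: 30.0
```

```bash
python3 - <<'E'
from g import *
from cell import robot
o=robot.observe();print(o["eef_pos"],o["wrist_force"])
a=[cv2.resize(robot.read_camera(n)["image"][y:y+130,x:x+100,::-1],None,fx=4,fy=4,interpolation=2) for n,x,y in(("side",210,140),("top",250,130))]
cv2.imwrite("pics/d.png",cv2.hconcat(a))
E
```

```text
[520.11308971 -74.01961801 167.66596278] [ 0.18002914 -0.04522996 -1.94343134]
```

View pics/d.png

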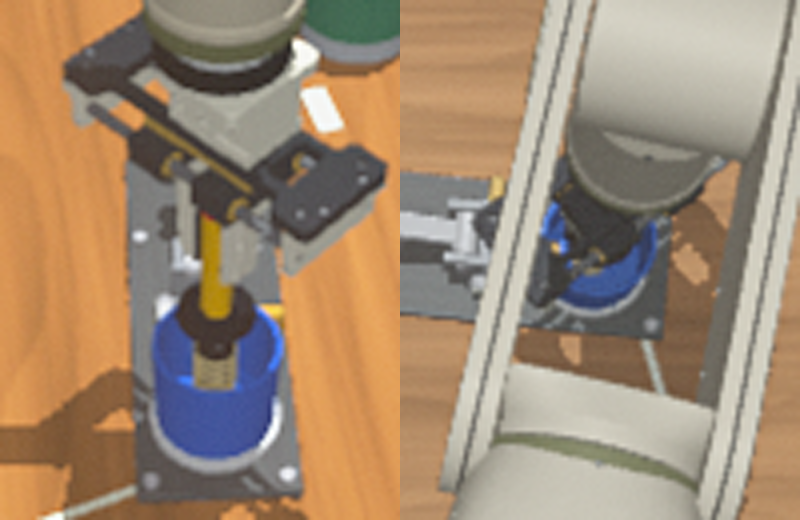

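The brush sits centred in the cup (side crop collar at (215,312)), with the tip about 4 mm above the floor. Next come the up-and-down stroke and the lift out.

Call:
servo_tool --series '[{"dp": [0, 0, -1.5], "twist": 0, "fingers": 0}, {"dp": [0, 0, -2], "twist": 0, "fingers": 0}, {"dp": [0, 0, -2], "twist": 0, "fingers": 0}, {"dp": [0, 0, -1.5], "twist": 0, "fingers": 0}, {"dp": [0, 0, 0], "twist": 0, "fingers": 0}, {"dp": [0, 0, 0], "twist": 0, "fingers": 0}, {"dp": [0, 0, 0], "twist": 0, "fingers": 0}]'

```text
time: 7.33
eef_pos: [519.7, -73.8, 236.4]
orientation: [3.141, -0.001, -2.503]
wrist_force: [-0.1, -0.6, -1.9]
gripper_width: 19.8
grasp_force: 30.0
```

Call:
servo_tool --series '[{"dp": [0, 0, 1.5], "twist": 0, "fingers": 0}, {"dp": [0, 0, 2], "twist": 0, "fingers": 0}, {"dp": [0, 0, 2], "twist": 0, "fingers": 0}, {"dp": [0, 0, 1.3], "twist": 0, "fingers": 0}, {"dp": [0, 0, 0.2], "twist": 0, "fingers": 0}, {"dp": [0, 0, 0], "twist": 0, "fingers": 0}, {"dp": [0, 0, 0], "twist": 0, "fingers": 0}, {"dp": [0, 0, 0], "twist": 0, "fingers": 0}]'

```text
time: 8.0
eef_pos: [520.7, -74.1, 168.7]
orientation: [-3.14, 0.001, -2.503]
wrist_force: [-0.6, -0.1, -1.7]
gripper_width: 19.5
grasp_force: 30.0
```

Call:
servo_tool --series '[{"dp": [0, 0, 0], "twist": 0, "fingers": 0}, {"dp": [0, 0, -1.2], "twist": 0, "fingers": 0}, {"dp": [0, 0, -1.8], "twist": 0, "fingers": 0}, {"dp": [0, 0, -1.8], "twist": 0, "fingers": 0}, {"dp": [0, 0, -1.8], "twist": 0, "fingers": 0}, {"dp": [0, 0, -1.8], "twist": 0, "fingers": 0}, {"dp": [0, 0, -1.8], "twist": 0, "fingers": 0}, {"dp": [0, 0, -0.8], "twist": 0, "fingers": 0}]'

```text
time: 8.67
eef_pos: [521.3, -74.2, 282.1]
orientation: [-3.138, 0.003, -2.503]
wrist_force: [0.2, -0.3, -1.3]
gripper_width: 19.9
grasp_force: 30.0
```

```bash
python3 -c "
from g import *
print(dp([359.8,320.1,275]))"
```

```text
[-10.52  41.29   0.71]
```

Call:
servo_tool --series '[{"dp": [-0.6, 2.4, 0], "twist": 0, "fingers": 0}, {"dp": [-0.9, 3.4, 0], "twist": 0, "fingers": 0}, {"dp": [-0.9, 3.4, 0], "twist": 0, "fingers": 0}, {"dp": [-0.9, 3.4, 0], "twist": 0, "fingers": 0}, {"dp": [-0.9, 3.4, 0], "twist": 0, "fingers": 0}, {"dp": [-0.9, 3.4, 0], "twist": 0, "fingers": 0}, {"dp": [-0.9, 3.4, 0], "twist": 0, "fingers": 0}, {"dp": [-0.9, 3.4, 0], "twist": 0, "fingers": 0}]'

```text
time: 9.33
eef_pos: [418.6, 179.0, 278.3]
orientation: [-3.141, 0.001, -2.504]
wrist_force: [0.3, 1.5, -1.6]
gripper_width: 19.2
grasp_force: 30.0
```

Call:
servo_tool --series '[{"dp": [-0.9, 3.4, 0], "twist": 0, "fingers": 0}, {"dp": [-0.9, 3.4, 0], "twist": 0, "fingers": 0}, {"dp": [-0.9, 3.4, 0], "twist": 0, "fingers": 0}, {"dp": [-0.6, 2.9, 0], "twist": 0, "fingers": 0}, {"dp": [-0.3, 1.9, 0], "twist": 0, "fingers": 0}, {"dp": [0, 0, 0], "twist": 0, "fingers": 0}, {"dp": [0, 0, 0], "twist": 0, "fingers": 0}, {"dp": [0, 0, 0], "twist": 0, "fingers": 0}]'

```text
time: 10.0
eef_pos: [359.3, 319.1, 277.9]
orientation: [-3.141, 0.0, -2.503]
wrist_force: [0.3, 0.1, -1.8]
gripper_width: 19.4
grasp_force: 30.0
```

Call:
servo_tool --series '[{"dp": [0, 0, 0], "twist": 0, "fingers": 0}, {"dp": [0, 0, 0], "twist": 0, "fingers": 0}]'

```text
time: 10.17
eef_pos: [359.6, 318.6, 277.8]
orientation: [-3.141, 0.0, -2.505]
wrist_force: [-0.2, 0.2, -0.8]
gripper_width: 19.9
grasp_force: 30.0
```

```bash
python3 -c "
from g import *
print(dp([359.8,320.1,149.6]))"
```

```text
[-0.1   0.11 12.82]
```

Call:
servo_tool --series '[{"dp": [-0.1, 0.1, 1.2], "twist": 0, "fingers": 0}, {"dp": [0, 0, 1.8], "twist": 0, "fingers": 0}, {"dp": [0, 0, 1.8], "twist": 0, "fingers": 0}, {"dp": [0, 0, 1.8], "twist": 0, "fingers": 0}, {"dp": [0, 0, 1.8], "twist": 0, "fingers": 0}, {"dp": [0, 0, 1.8], "twist": 0, "fingers": 0}, {"dp": [0, 0, 1.3], "twist": 0, "fingers": 0}, {"dp": [0, 0, 0.5], "twist": 0, "fingers": 0}]'

```text
time: 10.83
eef_pos: [358.0, 319.4, 154.2]
orientation: [3.142, -0.004, -2.504]
wrist_force: [-1.2, -0.8, -2.4]
gripper_width: 19.4
grasp_force: 30.0
```

Call:
servo_tool --series '[{"dp": [0, 0, 0.2], "twist": 0, "fingers": 0}, {"dp": [0, 0, 0.1], "twist": 0, "fingers": 0}, {"dp": [0, 0, 0], "twist": 0, "fingers": 0}, {"dp": [0, 0, 0], "twist": 0, "fingers": 0}]'

```text
time: 11.17
eef_pos: [359.9, 321.2, 155.6]
orientation: [-3.142, 0.002, -2.504]
wrist_force: [-1.0, 0.7, -1.2]
gripper_width: 19.8
grasp_force: 30.0
```

Call:
servo_tool --series '[{"dp": [0, 0, 0.2], "twist": 0, "fingers": 0}, {"dp": [0, 0, 0.2], "twist": 0, "fingers": 0}, {"dp": [0, 0, 0.1], "twist": 0, "fingers": 0}, {"dp": [0, 0, 0], "twist": 0, "fingers": 0}, {"dp": [0, 0, 0], "twist": 0, "fingers": 0}, {"dp": [0, 0, 0], "twist": 0, "fingers": 0}]'

```text
time: 11.67
eef_pos: [359.2, 320.9, 149.7]
orientation: [3.142, 0.0, -2.503]
wrist_force: [-0.0, 0.1, -1.4]
gripper_width: 19.9
grasp_force: 30.0
```

Call:
servo_tool --series '[{"dp": [0, 0, 0.1], "twist": 0, "fingers": 0}, {"dp": [0, 0, 0], "twist": 0, "fingers": 0}, {"dp": [0, 0, 0], "twist": 0, "fingers": 0}, {"dp": [0, 0, 0], "twist": 0, "fingers": 0}]'

```text
time: 12.0
eef_pos: [359.5, 321.1, 149.1]
orientation: [-3.142, 0.001, -2.503]
wrist_force: [-0.5, -0.3, 3.8]
gripper_width: 19.9
grasp_force: 30.0
```

Call:
servo_tool --series '[{"dp": [0, 0, 0.1], "twist": 0, "fingers": 0}, {"dp": [0, 0, 0], "twist": 0, "fingers": 0}, {"dp": [0, 0, 0], "twist": 0, "fingers": 0}, {"dp": [0, 0, 0], "twist": 0, "fingers": 0}]'

```text
time: 12.33
eef_pos: [359.6, 321.2, 149.1]
orientation: [-3.142, 0.001, -2.503]
wrist_force: [-3.5, -3.3, 11.5]
gripper_width: 19.7
grasp_force: 30.0
```

Force shows the collar seated. Now I'll release, retreat and check.

Call:
servo_tool --series '[{"dp": [0, 0, -0.1], "twist": 0, "fingers": 0}, {"dp": [0, 0, 0], "twist": 0, "fingers": 0.7}, {"dp": [0, 0, 0], "twist": 0, "fingers": 0.7}, {"dp": [0, 0, 0], "twist": 0, "fingers": 0.7}, {"dp": [0, 0, 0], "twist": 0, "fingers": 0.7}, {"dp": [0, 0, 0], "twist": 0, "fingers": 0.7}, {"dp": [0, 0, 0], "twist": 0, "fingers": 0.7}, {"dp": [0, 0, 0], "twist": 0, "fingers": 0.7}]'

```text
time: 13.0
eef_pos: [359.2, 320.9, 148.6]
orientation: [-3.142, -0.0, -2.503]
wrist_force: [-0.2, 0.2, -0.2]
gripper_width: 61.3
grasp_force: 0.0
```

Call:
servo_tool --series '[{"dp": [0, 0, -1], "twist": 0, "fingers": 0.7}, {"dp": [0, 0, -1.5], "twist": 0, "fingers": 0.7}, {"dp": [0, 0, -2], "twist": 0, "fingers": 0.7}, {"dp": [0, 0, -2], "twist": 0, "fingers": 0.7}, {"dp": [0, 0, -2], "twist": 0, "fingers": 0.7}, {"dp": [0, 0, -1.5], "twist": 0, "fingers": 0.7}, {"dp": [0, 0, -1], "twist": 0, "fingers": 0.7}, {"dp": [0, 0, 0], "twist": 0, "fingers": 0.7}]'

```text
time: 13.67
eef_pos: [360.3, 321.7, 261.9]
orientation: [-3.141, 0.005, -2.503]
wrist_force: [-0.5, -0.4, -0.3]
gripper_width: 65.3
grasp_force: 0.0
```

```bash
python3 - <<'E'
from g import *
from cell import robot
print(dp([541.5,114,150]))
i=robot.read_camera("side")["image"][90:170,140:240,::-1]
a=[cv2.resize(x,None,fx=4,fy=4,interpolation=2) for x in(i,d["side"]["image"][90:170,140:240,::-1])]
cv2.imwrite("pics/r.png",cv2.hconcat(a))
E
```

```text
[ -2.18 -27.47  11.19]
```

View pics/r.png

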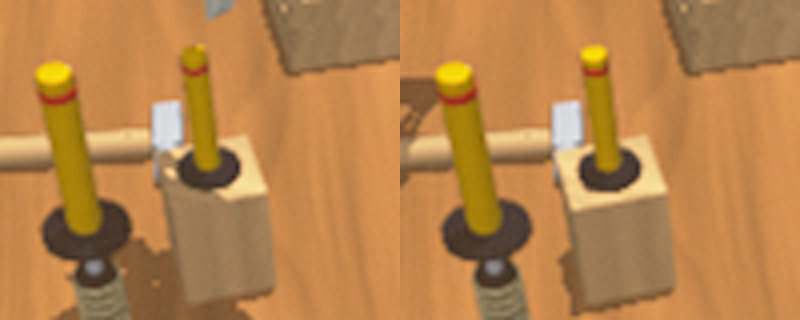

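The brush is back in the stand (left crop) and looks the same as at the start (right crop). On to the lever.

Call:
servo_tool --series '[{"dp": [-0.27, -3.4, 0], "twist": 0, "fingers": 0}, {"dp": [-0.27, -3.4, 0], "twist": 0, "fingers": 0}, {"dp": [-0.27, -3.4, 0], "twist": 0, "fingers": 0}, {"dp": [-0.27, -3.4, 0], "twist": 0, "fingers": 0}, {"dp": [-0.27, -3.4, 0], "twist": 0, "fingers": 0}, {"dp": [-0.27, -3.4, 0], "twist": 0, "fingers": 0}, {"dp": [-0.27, -3.4, 0], "twist": 0, "fingers": 0}, {"dp": [-0.27, -3.4, 0], "twist": 0, "fingers": 0}]'

```text
time: 14.38
eef_pos: [538.8, 113.7, 256.9]
orientation: [3.14, -0.002, -2.503]
wrist_force: [0.3, -0.1, 0.7]
gripper_width: 16.5
grasp_force: 0.0
```

Call:
servo_tool --series '[{"dp": [0, 0, 0], "twist": 0.12, "fingers": 0}, {"dp": [0, 0, 0.5], "twist": 0.12, "fingers": 0}, {"dp": [0, 0, 1], "twist": 0.12, "fingers": 0}, {"dp": [0, 0, 1], "twist": 0.12, "fingers": 0}, {"dp": [0, 0, 1], "twist": 0.12, "fingers": 0}, {"dp": [0, 0, 1], "twist": 0.12, "fingers": 0}, {"dp": [0, 0, 1], "twist": 0.12, "fingers": 0}, {"dp": [0, 0, 1], "twist": 0.12, "fingers": 0}]'

```text
time: 15.05
eef_pos: [537.6, 115.2, 191.3]
orientation: [-3.14, -0.002, 2.814]
wrist_force: [0.9, -0.2, 0.1]
gripper_width: 0.6
grasp_force: 0.0
```

Call:
servo_tool --series '[{"dp": [0, 0, 1], "twist": 0.12, "fingers": 0}, {"dp": [0, 0, 1], "twist": 0.12, "fingers": 0}, {"dp": [0, 0, 1], "twist": 0.12, "fingers": 0}, {"dp": [0, 0, 1], "twist": 0.12, "fingers": 0}, {"dp": [0, 0, 0.5], "twist": 0.12, "fingers": 0}, {"dp": [0, 0, 0], "twist": 0.12, "fingers": 0}, {"dp": [0, 0, 0], "twist": 0.12, "fingers": 0}, {"dp": [0, 0, 0], "twist": 0.12, "fingers": 0}]'

```text
time: 15.72
eef_pos: [537.4, 115.2, 146.6]
orientation: [-3.139, -0.001, 1.854]
wrist_force: [-0.6, 0.1, -0.1]
gripper_width: 0.3
grasp_force: 0.0
```

Call:
servo_tool --series '[{"dp": [0, 0, 0], "twist": 0.12, "fingers": 0}, {"dp": [0, 0, 0], "twist": 0.12, "fingers": 0}, {"dp": [0, 0, 0], "twist": 0.12, "fingers": 0}, {"dp": [0, 0, 0], "twist": 0, "fingers": 0}, {"dp": [0, 0, 0], "twist": 0, "fingers": 0}]'

```text
time: 16.13
eef_pos: [537.8, 115.2, 147.3]
orientation: [-3.14, 0.0, 1.504]
wrist_force: [0.1, -0.3, -0.1]
gripper_width: 0.5
grasp_force: 0.0
```

```bash
python3 -c "
from g import *
from cell import robot
o=robot.observe();print(o['eef_pos'],o['joint_positions'],dp([542,117,105]))"
```

```text
[537.7694348  115.21660602 147.34382606] [ 1.17854830e-01  4.24390938e-02  1.71283677e+00 -3.97141273e-05
  1.38839219e+00  1.85023847e-01] [0.21 0.41 4.23]
```

Call:
servo_tool --series '[{"dp": [0.2, 0.4, 0.7], "twist": 0, "fingers": 0}, {"dp": [0, 0, 1], "twist": 0, "fingers": 0}, {"dp": [0, 0, 1], "twist": 0, "fingers": 0}, {"dp": [0, 0, 1], "twist": 0, "fingers": 0}, {"dp": [0, 0, 0.7], "twist": 0, "fingers": 0}, {"dp": [0, 0, 0], "twist": 0, "fingers": 0}, {"dp": [0, 0, 0], "twist": 0, "fingers": 0}]'

```text
time: 16.72
eef_pos: [542.1, 116.9, 103.6]
orientation: [-3.14, 0.0, 1.5]
wrist_force: [0.3, 0.2, 0.6]
gripper_width: 0.4
grasp_force: 0.0
```

Call:
servo_tool --series '[{"dp": [0, 0, 0.3], "twist": 0, "fingers": 0}, {"dp": [0, 0, 0.3], "twist": 0, "fingers": 0}, {"dp": [0, 0, 0.3], "twist": 0, "fingers": 0}, {"dp": [0, 0, 0.3], "twist": 0, "fingers": 0}, {"dp": [0, 0, 0], "twist": 0, "fingers": 0}, {"dp": [0, 0, 0], "twist": 0, "fingers": 0}, {"dp": [0, 0, 0], "twist": 0, "fingers": 0}]'

```text
time: 17.3
eef_pos: [543.2, 117.1, 93.2]
orientation: [3.141, -0.0, 1.5]
wrist_force: [0.9, 0.7, 3.3]
gripper_width: 0.4
grasp_force: 1.4
```

Call:
servo_tool --series '[{"dp": [0, 0, 0.3], "twist": 0, "fingers": 0}, {"dp": [0, 0, 0.3], "twist": 0, "fingers": 0}, {"dp": [0, 0, 0.3], "twist": 0, "fingers": 0}, {"dp": [0, 0, 0.3], "twist": 0, "fingers": 0}, {"dp": [0, 0, 0.3], "twist": 0, "fingers": 0}, {"dp": [0, 0, 0.3], "twist": 0, "fingers": 0}, {"dp": [0, 0, 0], "twist": 0, "fingers": 0}, {"dp": [0, 0, 0], "twist": 0, "fingers": 0}]'

```text
time: 17.97
eef_pos: [542.8, 117.2, 74.5]
orientation: [-3.142, -0.0, 1.5]
wrist_force: [0.7, 3.3, 5.6]
gripper_width: 0.6
grasp_force: 2.6
```

Call:
servo_tool --series '[{"dp": [0, 0, 0.2], "twist": 0, "fingers": 0}, {"dp": [0, 0, 0.2], "twist": 0, "fingers": 0}, {"dp": [0, 0, 0], "twist": 0, "fingers": 0}, {"dp": [0, 0, 0], "twist": 0, "fingers": 0}, {"dp": [0, 0, 0], "twist": 0, "fingers": 0}]'

```text
time: 18.38
eef_pos: [542.9, 117.4, 70.8]
orientation: [3.141, -0.001, 1.5]
wrist_force: [-0.6, 3.9, 5.7]
gripper_width: 0.3
grasp_force: 2.9
```

```bash
python3 - <<'E'
from g import *
from cell import robot
v=[530.99,20.11,-.11357]
z=[]
for k in range(6):
    robot.read_camera("side");o=robot.observe();z.append(np.r_[o["eef_pos"],o["wrist_force"]])
print(np.mean(z,0).round(1))
c=robot.read_camera("side");cv2.imwrite("pics/x.png",c["image"][:,:,::-1])
E
```

```text
[5.428e+02 1.175e+02 7.080e+01 1.000e-01 4.000e+00 5.800e+00]
```

Call:
servo_tool --series '[{"dp": [0, 0, 0.1], "twist": 0, "fingers": 0}, {"dp": [0, 0, 0.1], "twist": 0, "fingers": 0}, {"dp": [0, 0, 0], "twist": 0, "fingers": 0}, {"dp": [0, 0, 0], "twist": 0, "fingers": 0}, {"dp": [0, 0, 0], "twist": 0, "fingers": 0}, {"dp": [0, 0, 0], "twist": 0, "fingers": 0}, {"dp": [0, 0, 0], "twist": 0, "fingers": 0}, {"dp": [0, 0, 0], "twist": 0, "fingers": 0}]'

```text
time: 19.4
eef_pos: [542.9, 117.7, 68.9]
orientation: [3.141, -0.001, 1.5]
wrist_force: [0.5, 5.4, 6.7]
gripper_width: 0.4
grasp_force: 3.1
```

Call:
servo_tool --series '[{"dp": [0, 0, 0], "twist": 0, "fingers": 0}, {"dp": [0, 0, 0], "twist": 0, "fingers": 0}, {"dp": [0, 0, 0], "twist": 0, "fingers": 0}, {"dp": [0, 0, 0], "twist": 0, "fingers": 0}, {"dp": [0, 0, 0], "twist": 0, "fingers": 0}, {"dp": [0, 0, 0], "twist": 0, "fingers": 0}, {"dp": [0, 0, 0], "twist": 0, "fingers": 0}, {"dp": [0, 0, 0], "twist": 0, "fingers": 0}]'

```text
time: 20.07
eef_pos: [542.8, 117.6, 68.9]
orientation: [3.141, -0.001, 1.5]
wrist_force: [-0.0, 5.8, 6.7]
gripper_width: 0.2
grasp_force: 3.1
```

Call:
servo_tool --series '[{"dp": [0, 0, 0], "twist": 0, "fingers": 0}, {"dp": [0, 0, 0], "twist": 0, "fingers": 0}, {"dp": [0, 0, 0], "twist": 0, "fingers": 0}, {"dp": [0, 0, 0], "twist": 0, "fingers": 0}, {"dp": [0, 0, 0], "twist": 0, "fingers": 0}, {"dp": [0, 0, 0], "twist": 0, "fingers": 0}, {"dp": [0, 0, 0], "twist": 0, "fingers": 0}, {"dp": [0, 0, 0], "twist": 0, "fingers": 0}]'

```text
time: 20.73
eef_pos: [542.8, 117.6, 68.9]
orientation: [3.141, -0.001, 1.5]
wrist_force: [0.0, 4.8, 5.6]
gripper_width: 0.3
grasp_force: 3.1
```

Call:
servo_tool --series '[{"dp": [0, 0, 0], "twist": 0, "fingers": 0}, {"dp": [0, 0, 0], "twist": 0, "fingers": 0}, {"dp": [0, 0, 0], "twist": 0, "fingers": 0}, {"dp": [0, 0, 0], "twist": 0, "fingers": 0}, {"dp": [0, 0, 0], "twist": 0, "fingers": 0}, {"dp": [0, 0, 0], "twist": 0, "fingers": 0}, {"dp": [0, 0, 0], "twist": 0, "fingers": 0}, {"dp": [0, 0, 0], "twist": 0, "fingers": 0}]'

```text
time: 21.4
eef_pos: [542.8, 117.6, 68.9]
orientation: [3.141, -0.001, 1.5]
wrist_force: [-0.3, 4.3, 6.6]
gripper_width: 0.5
grasp_force: 3.1
```

```bash
python3 -c "
from cell import robot
print(robot.hand_in())"
```

```text
the job is handed in; nothing more can be done
None
```

I scrubbed the cup twice and put the brush back in its stand, then handed the job in with the fingers still pressing the lever at about level (TCP 69 mm, about 6.5 N down); no verdict came back, and I judged the lever angle by height and force, not from a picture.

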